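# Turn the blue tile over with the spatula

### The job

The blue glazed tile lies on the cork-faced board with its near edge sticking out over the board's front. Take the orange-handled spatula, slip its blade under that overhanging edge and, tilting the spatula with a quick turn of the wrist, flip the tile over away from you, so that it lies flat on the cork, farther along the board, with its terracotta back up; do not touch the tile with the fingers. Then stand the spatula back on the bench on its blade, off the board, and let go; leave the white tile where it is.

Things in the scene. Friction and masses are not known exactly. Their poses are not given: they have to be found in the camera images.
- tile_blue: Square tile, 80 x 80 x 8 mm, about 0.12 kg, blue glaze on one face, ribbed terracotta on the other. Origin: centre of the terracotta face; z points to the blue face (up at the start), x and y along the edges, at the start within 3 degrees of the board's. It lies on the board at first, 26 to 31 mm of it beyond the board's near edge, with 30 mm of free height below.
- tile_white: Square tile of the same size with white glaze, lying loose on the bench with the glaze up: not to be used. Origin: centre of its underside; z up.
- board: Plywood board with a grippy cork face, fixed to the bench, 200 mm (x) x 120 mm (y), 30 mm high; a dark cleat 14 mm wide and high along each long side. Origin: middle of the near lower edge, on the bench; x runs along the board away from the robot, z up. Cork at z = 30 mm, from x = 0 to 200 mm: room for the turned tile beyond its first place.
- spatula: Steel spatula, 0.25 kg, standing on its blade: 140 (x) x 70 (y) x 3 mm. Orange handle above it along x, 24 x 24 mm, 110 mm long, on two posts. Origin: on the blade's underside; x points to the free front edge, z up. Blade from x = -60 to +80 mm, the part beyond x = 25 mm bare and flat; handle from x = -80 to +30 mm, its middle at z = 50 mm.
- spatula_grip (a point): Middle of the spatula's handle, 25 mm behind and 50 mm above the spatula's origin; the place to grip, fingers closing across the spatula's y.
- spatula_tip (a point): Middle of the front edge of the blade, on its upper face: 80 mm ahead of and 3 mm above the spatula's origin.
Things that resemble listed ones, but are neither listed nor needed, are in the scene too. What is shaped like the tile_blue but turquoise is not meant.

How it is judged:
On the way:
1. the tilting spatula flips the blue tile up: blade in contact with the raised tile, spatula tilted and turning quickly (angle between tile_blue's own z axis and vertical between 0.35 and 2.2 rad and contact force between spatula and tile_blue above 0.03 N and angle between spatula's own z axis and vertical above 0.2 rad and angular speed of spatula above 0.3 rad/s), for 0.02 s.
At the end, for the whole second after the job is handed in: The blue tile lies on the board, its centre at least 50 mm beyond the near edge, with its terracotta face up, level within 10 degrees and at rest; the spatula stands at rest on its blade on the bench (level within 6 degrees, less than 6 mm up), clear of the board (angle between tile_blue's own z axis and vertical above 2.97 rad and z of tile_blue in the frame of board between 0.033 and 0.045 m and linear speed of each of tile_blue, spatula below 0.02 m/s and height (world z) of spatula below 0.006 m and angle between spatula's own z axis and vertical below 0.1 rad and contact force between spatula and board below 0.05 N and x of tile_blue in the frame of board above 0.05 m and horizontal distance between tile_blue and board below 0.2 m); the robot touches nothing.
It fails at once if the fingers touch the blue tile (contact force between the fingers and tile_blue above 0.5 N).
It fails at once if the white tile is shifted by more than 30 mm (distance of tile_white from where it was at the start of the episode above 0.03 m).
It also fails if it takes over 51 s, if anything falls off the work surface, if the arm or the gripper's body presses on something with over 40 N, if the wrist force passes 120 N, or if a joint passes its speed limit or range.

### The arm

A 6-joint arm with a two-finger parallel gripper is mounted at the origin on a cart in front of the work surface, level with it; the furniture and walls round the work are solid. World frame = base frame: x ahead of the robot, y to its left, z up, the work surface at z = 0. Lengths are in m, angles in rad, forces in N, time in s.
With the tool pointing down it reaches from about 0.35 to 0.975 m from the base axis. Payload 4.9 kg.
Tool frame: the origin (TCP) lies at the very end of the fingers, on their centre line; the grasp point (between the pads) lies 19 mm behind it (ctrl.grip_point_offset is the distance from the TCP to the grasp point, in m); z points along the fingers, y is the line along which they close (so a half turn about z gives the same grasp; the last joint's range is limited). The gripper opens to 85 mm and grips with 20 to 120 N. Pads are 22 mm wide; open, the fingers measure 114 mm over their backs; the gripper's body (76 mm by 85 mm) begins 54 mm behind the grasp point. The pads swing forward as they close: fully open they stand 13 mm farther back than shut.
Start: joints at [-1.239, 0.053, 1.613, -0, 1.476, -0.119], TCP at [0.272, -0.563, 0.198] pointing down, gripper open.
Joint ranges: [-3.01, 3.01], [-1.01, 2.22], [0.06, 2.58], [-1.02, 4.17], [0.09, 2.62], [-3.14, 3.14]. Speed limits (rad/s): [2.57, 2.57, 3.14, 3.14, 3.14, 3.14].

### API

Orientations are given as a rotation vector (axis times angle).
In Python, from station import ctrl gives the robot as it stands.
- The arm moves only by the tool send_rows, never from a script. Its argument "rows" is a list of rows, each a list of 3 entries, a list of its own where there are three numbers: the finger opening in cm, from 0 to 8.54, then the shift along the tool's x, y, z in cm, then the turn about the tool's z in degrees. A call has 1 to 10 rows; each row shifts and turns the commanded pose from where the row before left it, along the tool's axes as they then stand; what a row does not reach is not made up. A row lasts 1/8 s, in which the tool goes at most 62.5 mm and 10.7 degrees, less where a joint would pass 70% of its speed; a pose out of reach is approached as far as the arm can. A call with a gripper value outside its range is refused whole. The fingers move at their own pace and stop on an object; "newtons" is the grip in N (left out, the last holds). Time passes only in rows, so rows that do not move let the fingers close. It gives the time, the measured TCP pose, the force, the opening and the grip force at its end, in the units of the state.
- ctrl.get_obs(): the state, without advancing time (a new reading comes with each control period).
- ctrl.get_image(name): name is "scene" or "top" or "wrist"; returns a dict with "frame" (384x512x3 uint8, red, green, blue), "range_z" (384x512 float32, m along the optical axis (not along the pixel's ray), 0 where there is no reading), "fx", "fy", "cx", "cy" (pixels), "cam_to_world" (4x4, takes a point from camera to world coordinates). Camera axes: x right, y down, z forward; pixel columns grow to the right and rows downward; lengths in m; the calibration is good to about 2 mm. The wrist camera is an equidistant fisheye: a pixel r from the principal point sees the ray r / f radians off the axis. A picture is of the moment at which its call begins.
- ctrl.finish_job(): hands the job in; it is judged then, once.
The state is a dict: "t": time; "q": joint angles; "dq": joint speeds; "effort": joint torques, N m; "tool_pos": TCP position; "tool_rot": TCP orientation; "contact_force": force on the tool from outside, world axes, zero at the start; "wrist_torque": the same for the moment, N m; "opening": finger opening in m; "grip_force": force on a finger pad.
Only numpy, scipy, OpenCV 4.12 (cv2) and the standard library are available. Lean on these libraries where they do the work, as an engineer would, in place of code of your own. Each camera call takes 0.05 s, during which the arm holds its last target. There are 200 camera calls.

## Working session

There is one attempt and no reset: what is moved stays moved. The work goes in short steps, Python scripts to look and compute and a tool call to move; the robot and the scene stay as the last step left them, time stands still between calls to the robot, and variables do not carry over. Pictures are saved under pics/ and viewed, at most 10 in all, crops included, and the job is handed in when it is done.

Besides the shell and the picture viewer there is one more tool, called in YAML: its name, and indented under it one key for each argument. send_rows: Moves the arm, as the interface text tells. Its arguments: {"type":"object","properties":{"rows":{"type":"array","items":{"type":"array"}},"newtons":{"type":"number"}},"required":["rows"]}

```bash
mkdir -p pics && ls && cat > h.py <<'E'
import numpy as np, cv2
from station import ctrl
def grab(n):
    return ctrl.get_image(n)
def cloud(im):
    z=im["range_z"]; v,u=np.mgrid[:z.shape[0],:z.shape[1]]
    P=np.stack([(u-im["cx"])/im["fx"]*z,(v-im["cy"])/im["fy"]*z,z],-1)
    T=im["cam_to_world"]; W=P@T[:3,:3].T+T[:3,3]; W[z==0]=np.nan
    return W
def save(im,p,s=1): cv2.imwrite(p,cv2.resize(im["frame"][...,::-1],None,fx=s,fy=s))
E
python3 - <<'E'
from h import *
a=grab("scene");b=grab("top")
for n,i in(("scene",a),("top",b)):
    save(i,f"pics/{n}0.png",1.5); np.save(f"{n}0.npy",cloud(i)); np.save(f"{n}0f.npy",i["frame"])
    print(n,i["fx"],i["cx"],i["cy"],np.round(i["cam_to_world"],3).tolist())
o=ctrl.get_obs();print(o)
E
```

```text
pics
scene 374.99002683904814 255.322004744847 192.00564531119045 [[-0.544, -0.567, 0.618, 0.039], [-0.839, 0.379, -0.391, 0.428], [-0.013, -0.731, -0.682, 0.652], [0.0, 0.0, 0.0, 1.0]]
top 498.7115181782927 260.25782641692706 185.84592354682218 [[0.011, -0.998, 0.056, 0.467], [-1.0, -0.012, -0.012, 0.093], [0.013, -0.055, -0.998, 1.35], [0.0, 0.0, 0.0, 1.0]]
{'t': 0.1, 'q': array([-1.23901556e+00,  5.33052037e-02,  1.61414317e+00,  2.96106834e-05,
        1.47601862e+00, -1.19012460e-01]), 'dq': array([ 6.56195706e-04, -1.66835755e-03, -1.48893013e-05, -7.89054805e-04,
       -1.28838737e-04, -3.17831904e-04]), 'effort': array([ 6.98194390e-05, -3.94904315e+01, -3.71362996e+01, -4.52335121e-05,
        3.96241856e-03, -6.27806628e-06]), 'tool_pos': array([ 0.27209689, -0.56196886,  0.1968852 ]), 'tool_rot': array([-3.06030911e+00, -7.01702274e-01,  2.66429404e-04]), 'contact_force': array([-0.17633853, -1.11370222,  0.24291638]), 'wrist_torque': array([0.01398414, 0.02737443, 0.05262541]), 'grip_force': 0.0, 'opening': 0.0855651585986922}
```

View pics/scene0.png

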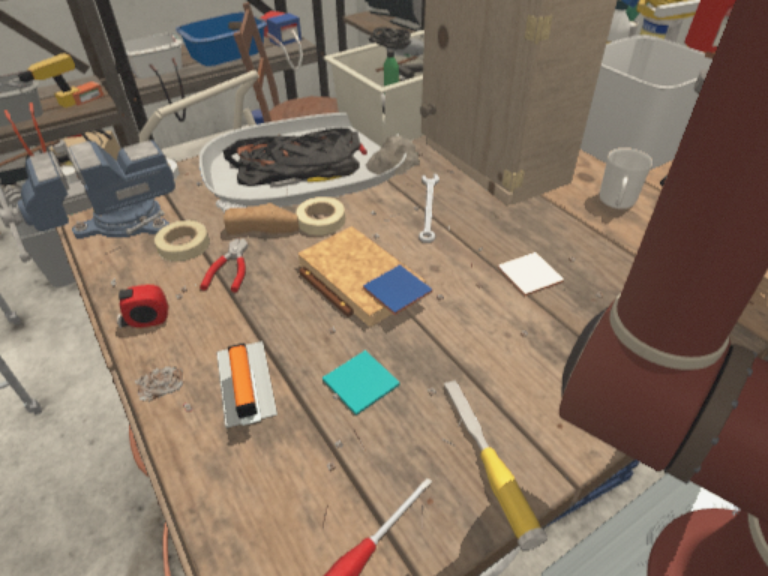

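View pics/top0.png

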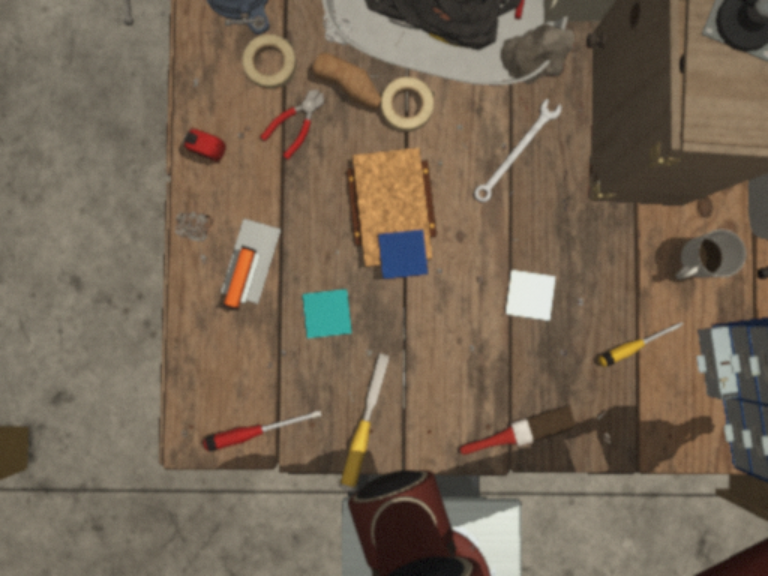

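```bash
python3 - <<'E'
from h import *
def mask(f,lo,hi):
    h=cv2.cvtColor(f,cv2.COLOR_RGB2HSV); return cv2.morphologyEx(cv2.inRange(h,lo,hi),cv2.MORPH_OPEN,np.ones((3,3)))
for n in("scene","top"):
    W=np.load(n+"0.npy");f=np.load(n+"0f.npy")
    roi=np.zeros(f.shape[:2],np.uint8)
    if n=="top": roi[100:230,120:400]=255
    else: roi[140:300,130:400]=255
    for k,lo,hi in(("orange",(5,190,150),(14,255,255)),("blue",(108,120,50),(125,255,255)),("cork",(12,110,150),(22,190,255)),("white",(0,0,200),(180,40,255)),("cleat",(0,80,20),(14,220,90))):
        m=mask(f,lo,hi)&roi
        c,_=cv2.findContours(m,cv2.RETR_EXTERNAL,cv2.CHAIN_APPROX_NONE)
        c=sorted(c,key=cv2.contourArea)[-2:] if c else []
        for q in c:
            if cv2.contourArea(q)<40: continue
            mm=np.zeros_like(m);cv2.drawContours(mm,[q],-1,1,-1)
            P=W[(mm>0)&np.isfinite(W[...,2])]
            z=np.median(P[:,2]); P=P[abs(P[:,2]-z)<.006]
            r=cv2.minAreaRect((P[:,:2]*1000).astype(np.float32))
            print(n,k,cv2.contourArea(q),q.mean(0).round()[0],"z",round(z,4),"rect",np.round(r[0],1),np.round(r[1],1),round(r[2],1), np.round(cv2.boxPoints(r)).tolist())
# blade
W=np.load("top0.npy");f=np.load("top0f.npy")
s=f[140:212,140:195];cv2.imwrite("pics/crop1.png",cv2.resize(np.hstack([s,f[95:167+22,225:300][:72]]) [...,::-1],None,fx=5,fy=5))
for v in range(105,190,8): print(v,[int(x) if np.isfinite(x) else -1 for x in 1000*W[v,226:296:3,2]])
E
```

```text
scene orange 159.5 [163. 250.] z 0.0611 rect [539.4 333.7] [12.1 99.3] 74.2 [[490.0, 341.0], [586.0, 314.0], [589.0, 326.0], [493.0, 353.0]]
scene blue 597.5 [264. 192.] z 0.0374 rect [585.3  55.1] [77.8 75.6] 8.7 [[541.0, 87.0], [553.0, 12.0], [630.0, 24.0], [618.0, 98.0]]
scene cork 62.0 [160. 142.] z 0.0415 rect [912.5 187. ] [47.2 24. ] 65.4 [[892.0, 171.0], [914.0, 161.0], [933.0, 203.0], [911.0, 213.0]]
scene cork 1727.0 [235. 179.] z 0.0293 rect [671.3  74.6] [201.7 122. ] 7.0 [[564.0, 123.0], [579.0, 2.0], [779.0, 26.0], [764.0, 147.0]]
scene white 492.5 [173. 255.] z 0.0024 rect [566.4 307.1] [ 27.9 146. ] 71.8 [[493.0, 317.0], [631.0, 271.0], [640.0, 298.0], [501.0, 343.0]]
scene white 592.0 [353. 181.] z 0.0072 rect [ 518.5 -175.2] [80.4 85.1] 83.5 [[472.0, -210.0], [556.0, -220.0], [565.0, -140.0], [481.0, -130.0]]
scene cleat 753.0 [389. 268.] z 0.246 rect [188.3 133.6] [35.1  4.9] 15.7 [[171.0, 131.0], [172.0, 126.0], [206.0, 136.0], [205.0, 141.0]]
top orange 235.0 [159. 185.] z 0.0628 rect [539.2 338.4] [21.3 99.4] 75.2 [[488.0, 341.0], [585.0, 315.0], [590.0, 336.0],
[... 1032 characters left out ...]
 32, 29, 32, 33, 28, 31, 28, 28, 28, 16, -1, 0, 2]
137 [0, 6, -3, 18, 18, 29, 29, 29, 30, 33, 26, 28, 31, 31, 32, 31, 31, 28, 31, 35, 20, 1, -1, -3]
145 [-1, 2, -3, 11, 15, -1, 32, 36, 27, 29, 29, 25, 32, 25, 31, 32, 35, 33, 30, 30, 13, 13, 1, 4]
153 [3, 0, -1, 0, 11, 30, 29, 33, 27, 29, 31, 31, 31, 28, 35, 27, 42, 41, 37, 28, 15, 17, 3, 1]
161 [3, 1, 3, -6, 15, 10, 30, 29, 30, 39, 43, 41, 39, 39, 41, 37, 42, 41, 40, 30, 31, 1, 6, 1]
169 [4, 3, -5, 0, 5, 4, 35, 31, 32, 30, 40, 40, 33, 38, 41, 40, 38, 36, 40, 42, 31, 0, 2, 1]
177 [2, 2, 2, 0, 2, 0, 22, 3, 0, 0, 43, 37, 40, 43, 43, 40, 34, 39, 40, 43, 0, 0, 4, -1]
185 [0, 3, 0, 5, 1, 3, 0, -3, 0, -1, 44, 0, 2, 0, 0, 2, 0, 3, -4, 0, 5, 0, 5, 5]
```

View pics/crop1.png

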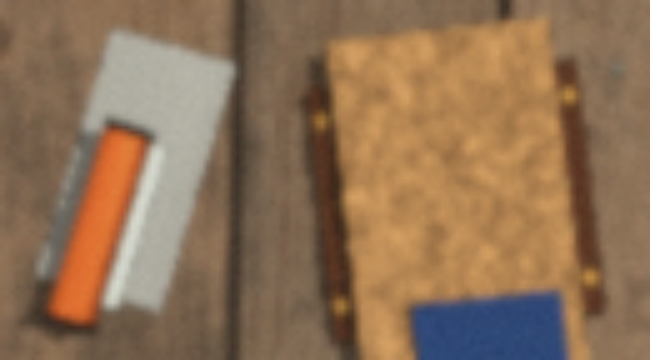

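```bash
cat >> h.py <<'E'
def plane(im_K,T,uv,z):
    fx,cx,cy=im_K; d=np.array([(uv[0]-cx)/fx,(uv[1]-cy)/fx,1])@T[:3,:3].T
    return T[:3,3]+d*(z-T[2,3])/d[2]
def plan(x,y,z,yaw):   # mm, deg: shift (cm, tool axes now, and after turning) and turn
    o=ctrl.get_obs(); p=o["tool_pos"]; R,_=cv2.Rodrigues(o["tool_rot"])
    ps=np.degrees(np.arctan2(R[1,0],R[0,0])); d=np.array([x,y,z])/1000-p
    a=np.radians(yaw); R2=np.array([[np.cos(a),np.sin(a),0],[np.sin(a),-np.cos(a),0],[0,0,-1]])
    print("t",o["t"],"tcp",np.round(p*1000,1),"yaw",round(ps,2),"turn",round(-((yaw-ps+180)%360-180),2),
      "shift now cm",np.round(R.T@d*100,2),"after turn",np.round(R2.T@d*100,2),"F",o["contact_force"].round(1),"op",round(o["opening"]*1000,1),"grip",round(float(o["grip_force"]),1))
E
python3 - <<'E'
from h import *
i=grab("top");K=(i["fx"],i["cx"],i["cy"]);T=i["cam_to_world"];f=i["frame"];h=cv2.cvtColor(f,cv2.COLOR_RGB2HSV)
c=[plane(K,T,uv,.003)[:2]*1000 for uv in((162,146),(187.4,153),(172,202),(147.6,195))]
c=np.array(c);print(c.round(1),c.mean(0),[np.linalg.norm(c[k]-c[k-1]) for k in range(4)])
d=c[0]+c[1]-c[2]-c[3];print("yaw",np.degrees(np.arctan2(d[1],d[0])))
m=cv2.inRange(h,(3,150,120),(16,255,255));m[:140]=0;m[212:]=0;m[:,195:]=0
q=max(cv2.findContours(m,0,1)[0],key=cv2.contourArea);r=cv2.minAreaRect(q);b=cv2.boxPoints(r)
w=np.array([plane(K,T,u,.062)[:2]*1000 for u in b]);print(w.round(1),w.mean(0))
plan(515,343,31,-15)
E
```

```text
[[647.2 343.6]
 [629.  274.5]
 [495.9 313.4]
 [514.  379.4]] [571.53766559 327.74523787] [np.float64(137.98564454926833), np.float64(71.41886160241053), np.float64(138.7295483989294), np.float64(68.41681391698614)]
yaw -15.657208985004605
[[493.  363.4]
 [591.3 337.8]
 [584.6 313.5]
 [486.4 339.2]] [538.841121   338.47241374]
t 0.15 tcp [ 272.1 -562.1  197. ] yaw 25.83 turn 40.83 shift now cm [ 61.29 -70.86  16.73] after turn [ 4.000e-02 -9.371e+01  1.660e+01] F [-0.3 -0.8 -0.1] op 85.3 grip 0.0
```

send_rows:
  rows:
    - [8.54,[0,0,0],10.2]
    - [8.54,[0,0,0],10.2]
    - [8.54,[0,0,0],10.2]
    - [8.54,[0,0,0],10.2]
    - [8.54,[0.2,-5.8,0],0]
    - [8.54,[0.2,-5.8,0],0]
    - [8.54,[0.2,-5.8,0],0]
    - [8.54,[0.2,-5.8,0],0]
    - [8.54,[0.2,-5.8,0],0]
    - [8.54,[0.2,-5.8,0],0]
  newtons: 20

```text
t: 1.4
tool_pos: [0.3739, -0.2276, 0.1978]
tool_rot: [-3.115, 0.41, -0.0]
contact_force: [0.1, -1.0, -0.2]
opening: 0.0851
grip_force: 0.0
```

send_rows:
  rows:
    - [8.54,[0.1,-5.8,0],0]
    - [8.54,[0.1,-5.8,0],0]
    - [8.54,[0.1,-5.8,0],0]
    - [8.54,[0.1,-5.8,0],0]
    - [8.54,[0.1,-5.8,0],0]
    - [8.54,[0.1,-5.8,0],0]
    - [8.54,[0.1,-5.8,0],0]
    - [8.54,[0.1,-5.8,0],0]
    - [8.54,[0.2,-5.8,0],0]
    - [8.54,[0,0,0],0]

```text
t: 2.65
tool_pos: [0.5181, 0.2752, 0.1968]
tool_rot: [3.115, -0.402, -0.003]
contact_force: [0.3, -0.8, 0.2]
opening: 0.0853
grip_force: 0.0
```

```bash
python3 -c "
from h import *
plan(538.3,337.5,30,-15)"
```

```text
t 2.65 tcp [518.1 275.2 196.8] yaw -14.72 turn 0.28 shift now cm [ 0.4  -6.55 16.67] after turn [ 0.34 -6.54 16.68] F [ 0.3 -0.8  0.2] op 85.3 grip 0.0
```

send_rows:
  rows:
    - [8.54,[0.2,-3.3,0],0.3]
    - [8.54,[0.1,-3.2,0],0]
    - [8.54,[0,0,5],0]
    - [8.54,[0,0,5],0]
    - [8.54,[0,0,4],0]
    - [8.54,[0,0,2.7],0]
    - [8.54,[0,0,0],0]

```text
t: 3.52
tool_pos: [0.5357, 0.3322, 0.0278]
tool_rot: [3.11, -0.418, -0.009]
contact_force: [0.6, -0.3, -0.8]
opening: 0.0853
grip_force: 0.0
```

send_rows:
  rows:
    - [2,[0,0,0],0]
    - [1,[0,0,0],0]
    - [1,[0,0,0],0]
    - [1,[0,0,0],0]
    - [1,[0,0,0],0]
    - [1,[0,0,0],0]
  newtons: 60

```text
t: 4.28
tool_pos: [0.5381, 0.3342, 0.031]
tool_rot: [3.114, -0.417, -0.0]
contact_force: [-1.2, 1.1, 0.5]
opening: 0.0099
grip_force: 0.0
```

```bash
python3 -c "
from h import *
plan(538.3,337.5,110,-15)"
```

```text
t 4.275 tcp [538.1 334.2  31. ] yaw -15.27 turn -0.27 shift now cm [-0.07 -0.32 -7.9 ] after turn [-0.07 -0.32 -7.9 ] F [-1.2  1.1  0.5] op 9.9 grip 0.0
```

```bash
python3 - <<'E'
from h import *
a=grab("wrist");b=grab("scene")
x=cv2.resize(a["frame"],(512,384));y=cv2.resize(b["frame"][170:330,110:310],(480,384))
cv2.imwrite("pics/g1.png",np.hstack([x[:,112:400],y])[...,::-1])
E
```

```text
(no output)
```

View pics/g1.png

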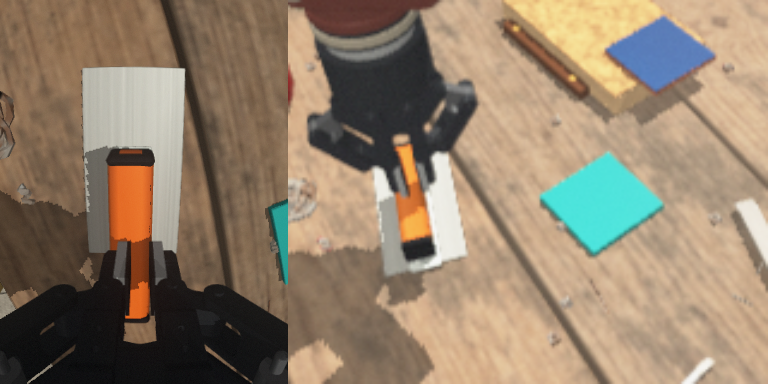

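send_rows:
  rows:
    - [0,[0,0,0],0]
    - [0,[0,0,0],0]
    - [0,[0,0,0],0]
  newtons: 60

```text
t: 4.75
tool_pos: [0.5382, 0.3342, 0.031]
tool_rot: [3.114, -0.417, -0.0]
contact_force: [0.3, -0.5, -0.0]
opening: 0.0005
grip_force: 0.0
```

```bash
python3 - <<'E'
from h import *
plan(538.3,337.5,110,-15)
a=grab("wrist");W=a["range_z"]
f=a["frame"];h=cv2.cvtColor(f,cv2.COLOR_RGB2HSV);m=cv2.inRange(h,(3,150,120),(16,255,255))
for v in range(150,330,12):
    s=np.where(m[v])[0]; print(v,(s.min(),s.max(),len(s)) if len(s) else None,np.round(1000*W[v,220:268:5]).astype(int))
E
```

```text
t 4.75 tcp [538.2 334.2  31. ] yaw -15.27 turn -0.27 shift now cm [-0.07 -0.32 -7.9 ] after turn [-0.07 -0.32 -7.9 ] F [ 0.3 -0.5 -0. ] op 0.5 grip 0.0
150 None [206 160 160 160 161 160 160 161 161 205]
162 None [148 147 147 147 148 146 146 147 147 148]
174 (np.int64(221), np.int64(264), 44) [154 152 150 149 150 150 149 150 151 210]
186 (np.int64(221), np.int64(264), 44) [156 153 152 153 151 152 151 153 152 213]
198 (np.int64(221), np.int64(264), 44) [159 156 154 154 154 154 154 155 155 217]
210 (np.int64(221), np.int64(263), 43) [220 157 157 156 157 156 156 156 158 220]
222 (np.int64(221), np.int64(263), 43) [223 159 158 158 158 157 157 157 160 222]
234 (np.int64(222), np.int64(263), 42) [225 162 160 161 160 160 161 162 162 226]
246 (np.int64(223), np.int64(238), 16) [229 164 163 163 149 149 150 151 150 230]
258 None [236 148 147 147 139 139 139 139 140 139]
270 None [240 135 136 136 130 130 129 129 130 129]
282 None [118 119 115 117 119 119 124 124 119 119]
294 None [111 111 110 111 112 112 127 126 111 111]
306 None [104 104 105 105 105 116 128 129 105 104]
318 (np.int64(249), np.int64(252), 4) [ 92  91  91  91  95 119 181 181 118  90]
```

```bash
python3 - <<'E'
from h import *
a=grab("wrist");z=a["range_z"];T=a["cam_to_world"]
v,u=np.mgrid[:384,:512];x=(u-a["cx"])/a["fx"];y=(v-a["cy"])/a["fy"];r=np.hypot(x,y)+1e-9
k=np.tan(np.minimum(r,1.4))/r;P=np.stack([x*k*z,y*k*z,z],-1)@T[:3,:3].T+T[:3,3]
print(np.round(T,3).tolist())
for p in((174,240),(234,240),(246,230),(244,228),(246,248),(258,248),(258,228),(100,240),(150,205),(306,240)): print(p,a["frame"][p],np.round(P[p]*1000))
b=grab("scene");W=cloud(b)
for vv in range(225,262,3): print(vv,[tuple(np.round(W[vv,uu]*1000).astype(int)) for uu in range(152,170,4)])
cv2.imwrite("pics/g2.png",cv2.resize(b["frame"][200:290,120:220],None,fx=6,fy=6)[...,::-1])
E
```

```text
[[-0.263, -0.911, -0.317, 0.62], [-0.965, 0.248, 0.087, 0.313], [-0.0, 0.328, -0.945, 0.207], [0.0, 0.0, 0.0, 1.0]]
(174, 240) [231 115  45] [584. 328.  63.]
(234, 240) [228 107  38] [551. 338.  62.]
(246, 230) [141  63  24] [545. 345.  62.]
(244, 228) [138  62  24] [547. 346.  62.]
(246, 248) [77 70 67] [548. 334.  73.]
(258, 248) [60 56 52] [549. 333.  86.]
(258, 228) [31 24 21] [548. 344.  79.]
(100, 240) [195 194 184] [619. 321.   4.]
(150, 205) [108 104  97] [592. 354.   3.]
(306, 240) [20 19 18] [550. 336. 122.]
225 [(np.int64(529), np.int64(342), np.int64(146)), (np.int64(527), np.int64(335), np.int64(143)), (np.int64(520), np.int64(329), np.int64(146)), (np.int64(518), np.int64(323), np.int64(144)), (np.int64(537), np.int64(311), np.int64(119))]
228 [(np.int64(523), np.int64(344), np.int64(144)), (np.int64(550), np.int64(332), np.int64(112)), (np.int64(519), np.int64(331), np.int64(140)), (np.int64(519), np.int64(324), np.int64(136)), (np.int64(530), np.int64(315), np.int64(119))]
231 [(np.int64(524), np.int64(346), np.int64(136)), (np.int64(541), np.int64(336), np.int64(114)
[... 1792 characters left out ...]
255 [(np.int64(585), np.int64(350), np.int64(2)), (np.int64(532), np.int64(350), np.int64(60)), (np.int64(525), np.int64(344), np.int64(63)), (np.int64(521), np.int64(337), np.int64(62)), (np.int64(563), np.int64(321), np.int64(5))]
258 [(np.int64(576), np.int64(353), np.int64(3)), (np.int64(526), np.int64(353), np.int64(59)), (np.int64(520), np.int64(347), np.int64(61)), (np.int64(515), np.int64(340), np.int64(62)), (np.int64(518), np.int64(332), np.int64(53))]
261 [(np.int64(568), np.int64(356), np.int64(4)), (np.int64(522), np.int64(355), np.int64(55)), (np.int64(512), np.int64(349), np.int64(62)), (np.int64(509), np.int64(343), np.int64(60)), (np.int64(508), np.int64(336), np.int64(56))]
```

View pics/g2.png

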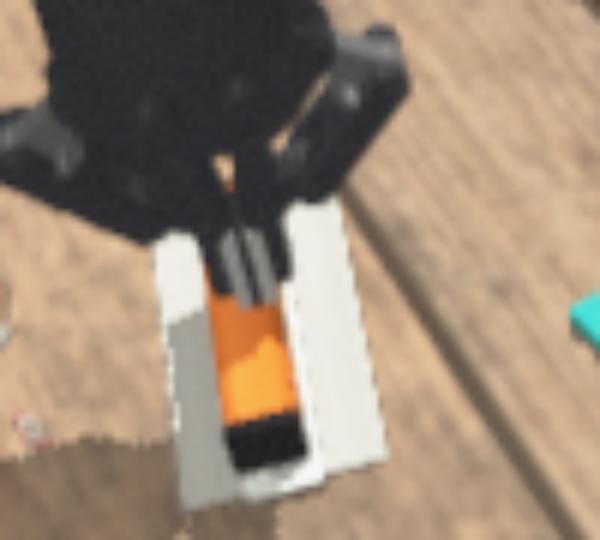

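send_rows:
  rows:
    - [5,[0,0,0],0]
    - [5,[0,0,0],0]
    - [5,[0,0,0],0]
    - [5,[0,0,0],0]
  newtons: 60

```text
t: 5.4
tool_pos: [0.5382, 0.3342, 0.031]
tool_rot: [-3.114, 0.417, -0.0]
contact_force: [-0.2, 0.3, -0.6]
opening: 0.0499
grip_force: 0.0
```

```bash
cat >> h.py <<'E'
def wcloud(a):
    z=a["range_z"];T=a["cam_to_world"]
    v,u=np.mgrid[:384,:512];x=(u-a["cx"])/a["fx"];y=(v-a["cy"])/a["fy"];r=np.hypot(x,y)+1e-9
    k=np.tan(np.minimum(r,1.4))/r;return np.stack([x*k*z,y*k*z,z],-1)@T[:3,:3].T+T[:3,3]
E
python3 - <<'E'
from h import *
plan(538.3,337.5,110,-15)
a=grab("wrist");P=wcloud(a)*1000;print(a["fx"],a["cx"],a["cy"])
for v in range(200,300,8): print(v,[(u,)+tuple(P[v,u].round().astype(int)) for u in range(190,300,10)])
b=grab("scene")
cv2.imwrite("pics/g3.png",np.hstack([cv2.resize(a["frame"][150:330,150:360],(420,360)),cv2.resize(b["frame"][200:290,120:210],(360,360))])[...,::-1])
E
```

```text
t 5.4 tcp [538.2 334.2  31. ] yaw -15.27 turn -0.27 shift now cm [-0.07 -0.32 -7.9 ] after turn [-0.07 -0.32 -7.9 ] F [-0.2  0.3 -0.6] op 49.9 grip 0.0
297.3186396354542 251.53392752998937 195.40888820365103
200 [(190, np.int64(559), np.int64(377), np.int64(1)), (200, np.int64(558), np.int64(369), np.int64(3)), (210, np.int64(556), np.int64(362), np.int64(3)), (220, np.int64(571), np.int64(343), np.int64(57)), (230, np.int64(572), np.int64(337), np.int64(63)), (240, np.int64(570), np.int64(332), np.int64(63)), (250, np.int64(569), np.int64(327), np.int64(62)), (260, np.int64(567), np.int64(322), np.int64(60)), (270, np.int64(545), np.int64(319), np.int64(4)), (280, np.int64(543), np.int64(312), np.int64(4)), (290, np.int64(540), np.int64(305), np.int64(3))]
208 [(190, np.int64(553), np.int64(379), np.int64(1)), (200, np.int64(551), np.int64(371), np.int64(2)), (210, np.int64(550), np.int64(364), np.int64(3)), (220, np.int64(548), np.int64(356), np.int64(3)), (230, np.int64(567), np.int64(338), np.int64(62)), (240, np.int64(565), np.int64(334), np.int64(61)), (250, np.int64(565), np.i
[... 5696 characters left out ...]
64(465), np.int64(338), np.int64(1)), (280, np.int64(462), np.int64(330), np.int64(0)), (290, np.int64(460), np.int64(322), np.int64(0))]
296 [(190, np.int64(547), np.int64(360), np.int64(105)), (200, np.int64(538), np.int64(361), np.int64(94)), (210, np.int64(470), np.int64(391), np.int64(1)), (220, np.int64(468), np.int64(382), np.int64(1)), (230, np.int64(511), np.int64(356), np.int64(62)), (240, np.int64(510), np.int64(350), np.int64(62)), (250, np.int64(509), np.int64(344), np.int64(63)), (260, np.int64(505), np.int64(338), np.int64(60)), (270, np.int64(456), np.int64(340), np.int64(0)), (280, np.int64(455), np.int64(332), np.int64(1)), (290, np.int64(450), np.int64(324), np.int64(-1))]
```

View pics/g3.png

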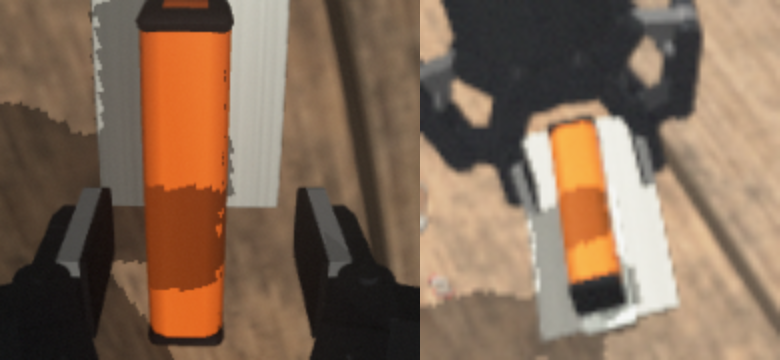

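```bash
python3 -c "
from h import *
print(ctrl.grip_point_offset,[x for x in dir(ctrl) if x[0]!='_'])"
```

```text
0.0187 ['MotionError', 'finish_job', 'get_image', 'get_obs', 'grip_point_offset']
```

send_rows:
  rows:
    - [5,[0,-0.35,1.5],0]
    - [5,[0,0,1.5],0]
    - [5,[0,0,0],0]

```text
t: 5.88
tool_pos: [0.537, 0.3366, -0.0021]
tool_rot: [3.111, -0.417, -0.007]
contact_force: [0.1, -0.7, -0.4]
opening: 0.0501
grip_force: 0.0
```

```bash
python3 - <<'E'
from h import *
plan(538.3,337.5,110,-15)
a=grab("wrist");P=wcloud(a)*1000
print(a["cam_to_world"][:3,3])
for v in range(228,290,6): print(v,[(u,)+tuple(map(int,P[v,u].round())) for u in (185,190,195,200,205,290,300,310)])
E
```

```text
t 5.875 tcp [537.  336.6  -2.1] yaw -15.27 turn -0.27 shift now cm [  0.06  -0.08 -11.21] after turn [  0.1   -0.12 -11.21] F [ 0.1 -0.7 -0.4] op 50.1 grip 0.0
[0.61920531 0.31537051 0.17367101]
228 [(185, 550, 379, 1), (190, 549, 376, 0), (195, 549, 372, 3), (200, 548, 368, 3), (205, 548, 365, 4), (290, 533, 313, 3), (300, 531, 306, 2), (310, 528, 300, 1)]
234 [(185, 545, 381, 0), (190, 545, 377, 0), (195, 545, 373, 3), (200, 545, 370, 4), (205, 544, 367, 3), (290, 529, 314, 3), (300, 526, 307, 1), (310, 524, 301, 0)]
240 [(185, 541, 382, 0), (190, 541, 379, 0), (195, 541, 375, 2), (200, 540, 371, 2), (205, 539, 368, 2), (290, 525, 315, 3), (300, 522, 308, 1), (310, 519, 301, 0)]
246 [(185, 537, 384, -1), (190, 536, 380, 0), (195, 555, 362, 41), (200, 554, 360, 41), (205, 550, 360, 34), (290, 520, 315, 2), (300, 541, 310, 42), (310, 540, 305, 41)]
252 [(185, 553, 369, 42), (190, 556, 364, 47), (195, 554, 362, 45), (200, 554, 359, 47), (205, 548, 360, 36), (290, 516, 316, 3), (300, 538, 311, 42), (310, 540, 307, 48)]
258 [(185, 553, 368, 47), (190, 555, 363, 53), (195, 555, 360, 54),
[... 263 characters left out ...]
41, 308, 59)]
270 [(185, 555, 364, 63), (190, 554, 361, 63), (195, 554, 359, 62), (200, 548, 360, 54), (205, 539, 363, 40), (290, 502, 319, 3), (300, 529, 313, 45), (310, 541, 309, 64)]
276 [(185, 556, 362, 70), (190, 554, 360, 68), (195, 552, 359, 65), (200, 545, 361, 55), (205, 538, 363, 44), (290, 494, 321, 0), (300, 528, 314, 49), (310, 541, 310, 68)]
282 [(185, 554, 362, 71), (190, 554, 360, 73), (195, 550, 360, 66), (200, 543, 362, 56), (205, 534, 364, 44), (290, 489, 322, 0), (300, 526, 315, 51), (310, 540, 311, 71)]
288 [(185, 552, 363, 72), (190, 551, 361, 72), (195, 549, 360, 69), (200, 540, 363, 57), (205, 500, 382, 0), (290, 484, 323, 0), (300, 522, 316, 50), (310, 538, 311, 73)]
```

send_rows:
  rows:
    - [5,[0,0,0.3],0]
    - [1.5,[0,0,0],0]
    - [1.5,[0,0,0],0]
    - [1.5,[0,0,0],0]
    - [1.5,[0,0,0],0]
    - [1.5,[0,0,0],0]
  newtons: 60

```text
t: 6.68
tool_pos: [0.5395, 0.3378, -0.0014]
tool_rot: [-3.113, 0.417, -0.001]
contact_force: [0.0, 1.1, 2.3]
opening: 0.0233
grip_force: 60.0
```

send_rows:
  rows:
    - [1.5,[0,0,-4],0]
    - [1.5,[0,0,-4],-10.2]
    - [1.5,[0,0,0],-10.2]
    - [1.5,[0,0,0],-10.2]
    - [1.5,[0,0,0],-10.2]
    - [1.5,[0,0,0],-10.2]
    - [1.5,[0,0,0],-10.2]
    - [1.5,[0,0,0],-10.2]
    - [1.5,[0,0,0],-10.2]
    - [1.5,[0,0,0],-10.2]

```text
t: 7.92
tool_pos: [0.538, 0.3369, 0.0764]
tool_rot: [-2.461, -1.953, 0.005]
contact_force: [0.2, -0.4, -2.2]
opening: 0.0229
grip_force: 59.6
```

send_rows:
  rows:
    - [1.5,[0,0,0],-10.2]
    - [1.5,[0,0,0],-10.2]
    - [1.5,[-4,2.5,0],0]
    - [1.5,[-4,2.5,0],0]
    - [1.5,[-4,2.5,0],0]
    - [1.5,[-4,2.5,0],0]
    - [1.5,[-4,2.5,0],0]
    - [1.5,[0,0,0],0]

```text
t: 8.93
tool_pos: [0.6881, 0.1508, 0.0766]
tool_rot: [-2.088, -2.347, 0.003]
contact_force: [-0.0, 0.1, -2.2]
opening: 0.0231
grip_force: 59.9
```

```bash
python3 - <<'E'
from h import *
plan(693.3,144,29,97)
a=grab("scene");t=grab("top")
cv2.imwrite("pics/g4.png",np.hstack([cv2.resize(a["frame"][110:260,130:330],(400,300)),cv2.resize(t["frame"][60:210,130:330],(400,300))])[...,::-1])
E
```

```text
t 8.925 tcp [688.1 150.8  76.6] yaw 96.69 turn -0.31 shift now cm [-0.73  0.44  4.76] after turn [-0.74  0.43  4.76] F [-0.   0.1 -2.2] op 23.1 grip 59.9
```

View pics/g4.png

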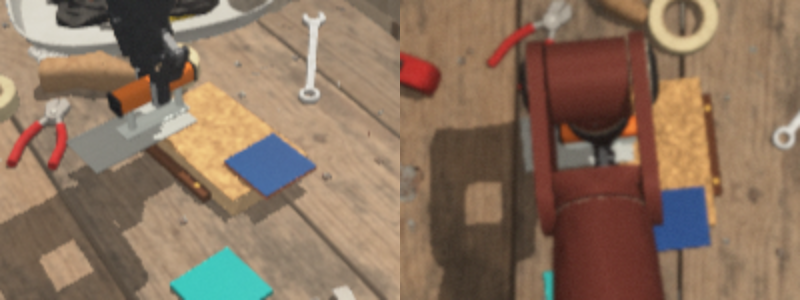

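send_rows:
  rows:
    - [1.5,[0.5,0.2,2.4],-0.3]
    - [1.5,[0.6,0.2,2],0]
    - [1.5,[0,0,0],0]
    - [1.5,[0,0,0.3],0]
    - [1.5,[0.5,0,0.3],0]
    - [1.5,[0.3,0,0.3],0]
    - [1.5,[0.3,0,0.3],0]
    - [1.5,[0,0,0],0]
  newtons: 20

```text
t: 10.02
tool_pos: [0.6902, 0.1759, 0.0252]
tool_rot: [2.075, 2.354, 0.002]
contact_force: [-1.8, -2.1, 6.0]
opening: 0.0229
grip_force: 61.8
```

```bash
cat >> h.py <<'E'
def handle(n="scene"):   # pitch of handle top and blade from depth
    a=grab(n); W=cloud(a) if n!="wrist" else wcloud(a); h=cv2.cvtColor(a["frame"],cv2.COLOR_RGB2HSV)
    m=cv2.morphologyEx(cv2.inRange(h,(3,150,150),(16,255,255)),cv2.MORPH_ERODE,np.ones((3,3)))>0
    P=W[m&np.isfinite(W[...,2])]*1000; P=P[P[:,2]<200]; c=np.median(P,0);P=P[np.linalg.norm(P-c,axis=1)<70]
    u,s,v=np.linalg.svd(P-P.mean(0),full_matrices=False);d=v[0]
    print(n,len(P),"c",P.mean(0).round(1),"axis",d.round(3),"pitch",round(float(np.arctan2(d[2],np.hypot(d[0],d[1]))),3),"yaw",round(float(np.degrees(np.arctan2(d[1],d[0]))),1))
    return a,W
E
python3 - <<'E'
from h import *
plan(691,162,21.5,97)
handle();handle("wrist")
E
```

```text
t 10.025 tcp [690.2 175.9  25.2] yaw 97.23 turn 0.23 shift now cm [-1.39 -0.1   0.37] after turn [-1.39 -0.09  0.37] F [-1.8 -2.1  6. ] op 22.9 grip 61.8
scene 192 c [ 255.4 -101.7   12.7] axis [-0.295  0.956  0.013] pitch 0.013 yaw 107.1
wrist 6338 c [689.3 187.4  87.7] axis [ 0.099 -0.992  0.081] pitch 0.081 yaw -84.3
```

send_rows:
  rows:
    - [2.3,[0.2,0,0.3],0]
    - [2.3,[0.2,0,0.3],0]
    - [2.3,[0,0,0],0]
  newtons: 20

```text
t: 10.5
tool_pos: [0.6897, 0.1814, 0.0202]
tool_rot: [2.076, 2.356, 0.005]
contact_force: [-4.0, 2.1, 9.5]
opening: 0.0231
grip_force: 57.2
```

```bash
python3 - <<'E'
from h import *
plan(691,162,21.5,97)
handle("wrist")
E
```

```text
t 10.5 tcp [689.7 181.4  20.2] yaw 97.23 turn 0.23 shift now cm [-1.94 -0.11 -0.13] after turn [-1.94 -0.1  -0.13] F [-4.   2.1  9.5] op 23.1 grip 57.2
wrist 6682 c [688.5 193.8  81.9] axis [ 0.101 -0.976  0.191] pitch 0.192 yaw -84.1
```

send_rows:
  rows:
    - [2.3,[0,0,-1.5],0]
    - [2.3,[-1.4,0,0],0]
    - [2.3,[-1.3,0,0],0]
    - [2.3,[0,0,0],0]
  newtons: 20

```text
t: 11.05
tool_pos: [0.691, 0.1518, 0.03]
tool_rot: [-2.079, -2.354, 0.002]
contact_force: [0.3, 0.5, -2.2]
opening: 0.0229
grip_force: 55.5
```

```bash
python3 - <<'E'
from h import *
plan(691.4,159.3,25.3,97)
handle("wrist")
E
```

```text
t 11.05 tcp [691.  151.8  30. ] yaw 97.1 turn 0.1 shift now cm [0.74 0.13 0.47] after turn [0.74 0.13 0.47] F [ 0.3  0.5 -2.2] op 22.9 grip 55.5
wrist 6355 c [690.4 163.7  91.9] axis [ 0.103 -0.978  0.184] pitch 0.185 yaw -84.0
```

send_rows:
  rows:
    - [2.3,[0.7,0.1,0.2],0]
    - [2.3,[0,0,0.3],0]
    - [2.3,[0.1,0,0.3],0]
    - [2.3,[0.1,0,0.3],0]
    - [2.3,[0,0,0.2],0]
    - [2.3,[0,0,0],0]
  newtons: 20

```text
t: 11.85
tool_pos: [0.6928, 0.163, 0.0238]
tool_rot: [2.075, 2.356, 0.001]
contact_force: [-8.8, -1.1, 17.9]
opening: 0.0232
grip_force: 58.3
```

```bash
python3 - <<'E'
from h import *
plan(691.4,159.3,25.3,97)
handle("wrist")
E
```

```text
t 11.85 tcp [692.8 163.   23.8] yaw 97.26 turn 0.26 shift now cm [-0.34 -0.18 -0.15] after turn [-0.35 -0.18 -0.15] F [-8.8 -1.1 17.9] op 23.2 grip 58.3
wrist 6568 c [691.8 175.4  85.5] axis [ 0.1   -0.975  0.196] pitch 0.198 yaw -84.1
```

send_rows:
  rows:
    - [2.3,[0,0,-1.4],0]
    - [2.3,[-1.4,0,0],0]
    - [2.3,[0,0,0],0]
  newtons: 20

```text
t: 12.28
tool_pos: [0.6927, 0.1474, 0.0311]
tool_rot: [-2.078, -2.355, 0.002]
contact_force: [0.6, 0.3, -3.2]
opening: 0.0231
grip_force: 55.2
```

```bash
python3 - <<'E'
from h import *
plan(692.6,149.8,27.5,97)
E
```

```text
t 12.275 tcp [692.7 147.4  31.1] yaw 97.15 turn 0.15 shift now cm [0.24 0.02 0.36] after turn [0.24 0.02 0.36] F [ 0.6  0.3 -3.2] op 23.1 grip 55.2
```

send_rows:
  rows:
    - [2.3,[0.2,0,0.2],0]
    - [2.3,[0,0,0.2],0]
    - [2.3,[0,0,0],0]
    - [3.5,[0,0,0],0]
    - [3.5,[0,0,0],0]
    - [3.5,[0,0,0],0]
    - [3.5,[0,0,0],0]
  newtons: 20

```text
t: 13.15
tool_pos: [0.693, 0.1508, 0.0283]
tool_rot: [2.077, 2.357, 0.001]
contact_force: [0.4, 0.5, -0.0]
opening: 0.035
grip_force: 0.0
```

```bash
python3 - <<'E'
from h import *
plan(692.6,149.8,27.5,97)
handle("wrist")
E
```

```text
t 13.15 tcp [693.  150.8  28.3] yaw 97.23 turn 0.23 shift now cm [-0.09 -0.05  0.08] after turn [-0.1  -0.05  0.08] F [ 0.4  0.5 -0. ] op 35.0 grip 0.0
wrist 7176 c [691.1 164.3  87.1] axis [ 0.103 -0.956  0.274] pitch 0.278 yaw -83.8
```

send_rows:
  rows:
    - [3.5,[0,0,0.4],0]
    - [1.5,[0,0,0],0]
    - [1.5,[0,0,0],0]
    - [1.5,[0,0,0],0]
    - [1.5,[0,0,0],0]
    - [1.5,[0,0,-3],0]
    - [1.5,[0.2,0,-4],0]
    - [1.5,[0,0,0],0]
  newtons: 110

```text
t: 14.2
tool_pos: [0.6957, 0.1533, 0.0989]
tool_rot: [2.073, 2.353, 0.01]
contact_force: [0.9, 0.2, -2.0]
opening: 0.0227
grip_force: 108.4
```

```bash
python3 - <<'E'
from h import *
plan(440,25,60,7)
a,P=handle("wrist")
P*=1000;np.save("w.npy",P);f=a["frame"]
for u in(225,240,255): print([(v,)+tuple(map(int,P[v,u].round())) for v in range(40,180,14)])
cv2.imwrite("pics/g5.png",f[...,::-1])
E
```

```text
t 14.2 tcp [695.7 153.3  98.9] yaw 97.24 turn 90.24 shift now cm [ -9.5  -27.01   3.66] after turn [-26.94   9.62   3.89] F [ 0.9  0.2 -2. ] op 22.7 grip 108.4
wrist 6522 c [693.6 168.8 162.1] axis [ 0.105 -0.955  0.277] pitch 0.281 yaw -83.7
[(40, 655, 287, 1), (54, 656, 275, -4), (68, 659, 261, 1), (82, 660, 248, 0), (96, 668, 236, 80), (110, 669, 227, 83), (124, 670, 218, 85), (138, 671, 210, 88), (152, 673, 201, 91), (166, 674, 192, 92)]
[(40, 669, 289, 1), (54, 669, 279, -27), (68, 672, 263, 0), (82, 673, 250, -1), (96, 677, 237, 80), (110, 679, 228, 82), (124, 680, 219, 86), (138, 681, 211, 88), (152, 682, 202, 91), (166, 683, 207, 149)]
[(40, 682, 290, 0), (54, 684, 279, -15), (68, 685, 264, 1), (82, 687, 251, 0), (96, 687, 238, 80), (110, 688, 229, 83), (124, 689, 221, 86), (138, 690, 212, 88), (152, 691, 203, 90), (166, 690, 208, 149)]
```

View pics/g5.png

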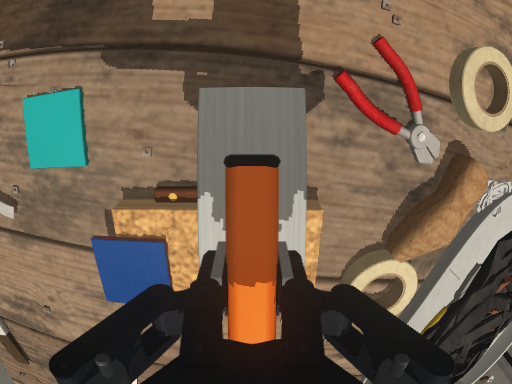

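send_rows:
  rows:
    - [1.5,[0,0,-4],0]
    - [1.5,[0,0,0],10]
    - [1.5,[0,0,0],10]
    - [1.5,[0,0,0],10]
    - [1.5,[0,0,0],10]
    - [1.5,[0,0,0],10]
    - [1.5,[0,0,0],10]
    - [1.5,[0,0,0],10]
    - [1.5,[0,0,0],10]
    - [1.5,[0,0,0],10]

```text
t: 15.5
tool_pos: [0.6908, 0.1525, 0.1304]
tool_rot: [3.136, 0.189, -0.008]
contact_force: [-0.6, 0.1, -2.3]
opening: 0.0227
grip_force: 108.4
```

send_rows:
  rows:
    - [1.5,[-4,1.1,0],0]
    - [1.5,[-4,1.1,0],0]
    - [1.5,[-4,1.1,0],0]
    - [1.5,[-4,1.1,0],0]
    - [1.5,[-4,1.1,0],0]
    - [1.5,[-4,1.1,0],0]
    - [1.5,[-4,1.2,0],0]
    - [1.5,[0,0,0],0]

```text
t: 16.5
tool_pos: [0.4211, 0.0397, 0.1308]
tool_rot: [-3.135, -0.196, 0.007]
contact_force: [0.8, 0.1, -3.5]
opening: 0.0225
grip_force: 108.4
```

```bash
python3 - <<'E'
from h import *
plan(424.2,38.4,36.4,7.2)
a,P=handle("wrist");P*=1000;f=a["frame"]
h=cv2.cvtColor(f,cv2.COLOR_RGB2HSV)
print("nose",[(v,u)+tuple(map(int,P[v,u].round())) for u in (205,251,298) for v in (84,88,92,96)])
m=cv2.inRange(h,(105,110,40),(128,255,255));q=max(cv2.findContours(m,0,1)[0],key=cv2.contourArea);mm=np.zeros_like(m);cv2.drawContours(mm,[q],-1,1,-1)
Q=P[(mm>0)&(abs(P[...,2]-38)<6)];r=cv2.minAreaRect(Q[:,:2].astype(np.float32));print(len(Q),r,np.median(Q[:,2]))
e=np.array([[.9921,.1253],[-.1253,.9921]]);print("tile corners in board",((cv2.boxPoints(r)-[572.3,62.5])@e.T).round(1).tolist())
m=cv2.inRange(h,(12,90,110),(24,200,255))>0;Q=P[m&(abs(P[...,2]-30)<4)];b=(Q[:,:2]-[572.3,62.5])@e.T;print("cork",len(b),np.percentile(b,[.5,1,99,99.5],axis=0).round(1).tolist())
E
```

```text
t 16.5 tcp [421.1  39.7 130.8] yaw 7.14 turn -0.06 shift now cm [0.34 0.18 9.44] after turn [0.3  0.17 9.44] F [ 0.8  0.1 -3.5] op 22.5 grip 108.4
wrist 4115 c [457.4  44.2 187.3] axis [-0.946 -0.155  0.286] pitch 0.291 yaw -170.7
nose [(84, 205, 511, 100, 0), (88, 205, 507, 82, 109), (92, 205, 504, 81, 111), (96, 205, 501, 81, 112), (84, 251, 533, 56, -460), (88, 251, 510, 52, 110), (92, 251, 507, 52, 112), (96, 251, 505, 51, 112), (84, 298, 523, 6, 0), (88, 298, 514, 22, 110), (92, 298, 512, 21, 110), (96, 298, 509, 21, 112)]
4562 ((570.861328125, 55.64963150024414), (50.32299041748047, 79.24182891845703), 6.862443447113037) 38.12291973657881
tile corners in board [[-27.2, 33.2], [-27.7, -46.1], [22.6, -46.4], [23.1, 32.9]]
cork 1038 [[-347.4, -57.7], [-0.8, -57.6], [25.9, 61.5], [26.2, 131.3]]
```

send_rows:
  rows:
    - [1.5,[0,0.4,4],0]
    - [1.5,[0,0,3],0]
    - [1.5,[0,0,2.3],0]
    - [1.5,[0,0,0],0]
    - [1.5,[1,0,0],0]
    - [1.5,[0,0,0],0]

```text
t: 17.3
tool_pos: [0.4373, 0.0374, 0.0427]
tool_rot: [3.135, 0.198, 0.005]
contact_force: [0.2, -0.0, -2.5]
opening: 0.0228
grip_force: 108.6
```

```bash
python3 - <<'E'
from h import *
plan(424.2,38.4,37,7.2)
a=grab("wrist");P=wcloud(a)*1000
print("nose",[(v,u)+tuple(map(int,P[v,u].round())) for u in (205,251,298) for v in (80,84,88,92,96)])
s=grab("scene");W=cloud(s)*1000
cv2.imwrite("pics/g6.png",np.hstack([cv2.resize(a["frame"][40:200,150:350],(400,320)),cv2.resize(s["frame"][130:290,180:380],(400,320))])[...,::-1])
E
```

```text
t 17.3 tcp [437.3  37.4  42.7] yaw 7.24 turn 0.04 shift now cm [-1.28 -0.26  0.57] after turn [-1.28 -0.26  0.57] F [ 0.2 -0.  -2.5] op 22.8 grip 108.6
nose [(80, 205, 529, 84, -1), (84, 205, 526, 84, 0), (88, 205, 523, 80, 22), (92, 205, 520, 79, 22), (96, 205, 518, 79, 25), (80, 251, 533, 51, -4), (84, 251, 530, 50, -4), (88, 251, 526, 50, 24), (92, 251, 524, 49, 22), (96, 251, 521, 49, 24), (80, 298, 538, 17, 0), (84, 298, 535, 17, 1), (88, 298, 531, 20, 24), (92, 298, 528, 19, 24), (96, 298, 525, 19, 25)]
```

View pics/g6.png

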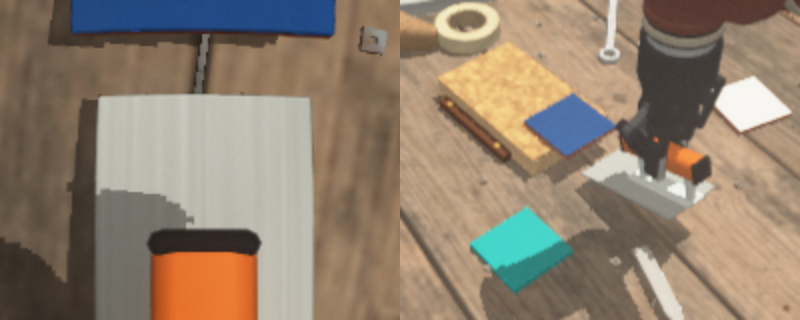

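send_rows:
  rows:
    - [1.5,[0,0,0.6],0]
    - [1.5,[1,0,0],0]
    - [1.5,[1,0,0],0]
    - [1.5,[1,0,0],0]
    - [1.5,[1,0,0],0]
    - [1.5,[0,0,0],0]
    - [1.5,[0,0,0],0]

```text
t: 18.27
tool_pos: [0.4744, 0.0425, 0.0348]
tool_rot: [-3.135, -0.198, 0.001]
contact_force: [1.1, 0.9, -2.4]
opening: 0.0227
grip_force: 108.6
```

```bash
python3 - <<'E'
from h import *
plan(477,43,37,7.2)
P=wcloud(grab("wrist"))*1000
print([(v,)+tuple(map(int,P[v,251].round())) for v in range(60,150,8)])
E
```

```text
t 18.275 tcp [474.4  42.5  34.8] yaw 7.24 turn 0.04 shift now cm [ 0.26 -0.01 -0.22] after turn [ 0.26 -0.01 -0.22] F [ 1.1  0.9 -2.4] op 22.7 grip 108.6
[(60, 579, 57, 39), (68, 574, 56, 38), (76, 570, 56, 38), (84, 565, 55, 37), (92, 560, 54, 38), (100, 556, 54, 38), (108, 551, 53, 39), (116, 547, 53, 38), (124, 540, 52, 21), (132, 535, 51, 23), (140, 530, 51, 23), (148, 526, 50, 26)]
```

send_rows:
  rows:
    - [1.5,[0.4,0,0],0]
    - [1.5,[0,0,-1],0]
    - [1.5,[0,0,-1],0]
    - [1.5,[0.2,0,-1],0]
    - [1.5,[0,0,0],0]

```text
t: 18.95
tool_pos: [0.4819, 0.0432, 0.0667]
tool_rot: [3.135, 0.198, 0.005]
contact_force: [0.8, -0.8, -3.7]
opening: 0.0225
grip_force: 108.5
```

```bash
python3 - <<'E'
from h import *
plan(477,43,37,7.2)
e=np.array([[.9921,.1253],[-.1253,.9921]])
for n,c in(("wrist",wcloud),("scene",cloud)):
    a=grab(n);P=c(a)*1000;m=cv2.inRange(cv2.cvtColor(a["frame"],cv2.COLOR_RGB2HSV),(105,110,40),(128,255,255))>0
    b=np.c_[(P[...,:2]-[572.3,62.5])@e.T,P[...,2]];b=b[m&np.isfinite(b[...,2])];b=b[(abs(b[:,0])<100)&(abs(b[:,1])<90)]
    p=np.polyfit(b[:,0],b[:,2],1);print(n,len(b),np.percentile(b,[1,99],axis=0).round(1).tolist(),"tilt deg",np.degrees(np.arctan(p[0])))
E
```

```text
t 18.95 tcp [481.9  43.2  66.7] yaw 7.23 turn 0.03 shift now cm [-0.49 -0.05  2.96] after turn [-0.48 -0.04  2.97] F [ 0.8 -0.8 -3.7] op 22.5 grip 108.5Traceback (most recent call last):
  File "<stdin>", line 6, in <module>
    res = self.concatenate(tuple(objs), axis=axis)
ValueError: all the input arrays must have same number of dimensions, but the array at index 0 has 3 dimension(s) and the array at index 1 has 2 dimension(s)
```

```bash
cat >> h.py <<'E'
def tile(lo=(105,110,40),hi=(128,255,255)):
    e=np.array([[.9921,.1253],[-.1253,.9921]])
    for n,c in(("wrist",wcloud),("scene",cloud),("top",cloud)):
        a=grab(n);P=c(a)*1000;m=cv2.inRange(cv2.cvtColor(a["frame"],cv2.COLOR_RGB2HSV),lo,hi)>0
        b=np.dstack([(P[...,:2]-[572.3,62.5])@e.T,P[...,2]]);b=b[m&np.isfinite(b[...,2])];b=b[(abs(b[:,0]-30)<170)&(abs(b[:,1])<90)]
        if len(b)<30: print(n,len(b));continue
        p=np.polyfit(b[:,0],b[:,2],1);print(n,len(b),np.percentile(b,[1,99],axis=0).round(1).tolist(),"tilt deg",np.degrees(np.arctan(p[0])).round(1))
E
python3 -c "
from h import *
tile()"
```

```text
wrist 13539 [[-20.7, -45.7, 38.0], [53.8, 31.6, 59.8]] tilt deg -17.6
scene 462 [[-19.2, -45.3, 37.6], [52.1, 28.6, 57.7]] tilt deg -15.1
top 768 [[-19.9, -44.3, 37.3], [50.7, 29.6, 62.1]] tilt deg -14.8
```

send_rows:
  rows:
    - [1.5,[0.8,0,-1.7],0]
    - [1.5,[1.2,-0.9,-1.2],6]
    - [1.5,[1.4,0.9,-0.8],-6]
    - [1.5,[1.3,0,-0.4],0]
    - [1.5,[1.4,0,0],0]
    - [1.5,[1.4,0,0.3],0]
    - [1.5,[0.5,0,0],0]
    - [1.5,[0,0,0],0]
    - [1.5,[0,0,0],0]

```text
t: 20.27
tool_pos: [0.5587, 0.0518, 0.1027]
tool_rot: [-3.135, -0.198, 0.001]
contact_force: [-0.8, 0.5, -2.3]
opening: 0.0226
grip_force: 108.5
```

```bash
python3 -c "
from h import *
plan(477,43,37,7.2)
tile()
print('terracotta');tile((0,90,60),(11,220,230))
handle('wrist')"
```

```text
t 20.275 tcp [558.7  51.8 102.7] yaw 7.23 turn 0.03 shift now cm [-8.21 -0.15  6.58] after turn [-8.22 -0.15  6.57] F [-0.8  0.5 -2.3] op 22.6 grip 108.5
wrist 0
scene 0
top 0
terracotta
wrist 16793 [[-37.9, -70.3, 12.8], [150.8, 73.7, 177.9]] tilt deg -45.5
scene 4544 [[-138.7, -51.0, 10.7], [153.8, 73.3, 486.2]] tilt deg -59.7
top 5516 [[-138.5, -67.9, 2.3], [152.9, 71.4, 494.6]] tilt deg -59.9
wrist 4556 c [682.6  67.4  38.1] axis [-0.236  0.972  0.   ] pitch 0.0 yaw 103.6
```

send_rows:
  rows:
    - [1.5,[-4,0,-1],0]
    - [1.5,[-4,0,0],0]
    - [1.5,[1.4,-4.7,0],0]
    - [1.5,[1.4,-4.7,0],0]
    - [1.5,[1.4,-4.7,0],0]
    - [1.5,[1.4,-4.7,0],0]
    - [1.5,[1.4,-4.7,0],0]
    - [1.5,[1.4,-4.7,0],0]
    - [1.5,[0,0,0],0]

```text
t: 21.75
tool_pos: [0.5276, 0.335, 0.113]
tool_rot: [-3.134, -0.204, -0.0]
contact_force: [0.0, 0.0, -2.5]
opening: 0.0227
grip_force: 109.3
```

```bash
python3 - <<'E'
from h import *
plan(530,330,24,7.2)
handle('wrist')
b=grab("top");s=grab("scene")
np.save("t1.npy",cloud(b));np.save("t1f.npy",b["frame"])
cv2.imwrite("pics/g7.png",np.hstack([cv2.resize(b["frame"][70:220,100:400],(400,200)),cv2.resize(s["frame"][100:250,130:355],(300,200))])[...,::-1])
E
```

```text
t 21.75 tcp [527.6 335.  113. ] yaw 7.44 turn 0.24 shift now cm [0.17 0.53 8.9 ] after turn [0.18 0.52 8.9 ] F [ 0.   0.  -2.5] op 22.7 grip 109.3
wrist 4639 c [557.2 338.6 171.6] axis [-0.948 -0.142  0.283] pitch 0.287 yaw -171.5
```

View pics/g7.png

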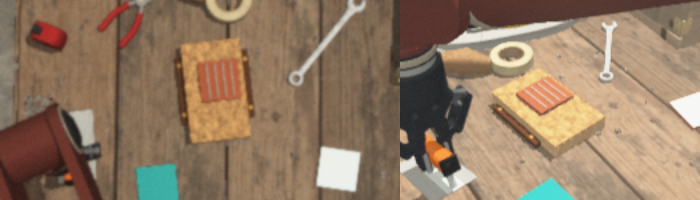

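send_rows:
  rows:
    - [1.5,[0,0,4],0]
    - [1.5,[0,0,4],0]
    - [1.5,[0,0,0],0]
    - [1.5,[0,0,1],0]
    - [1.5,[0,0,1],0]
    - [1.5,[0,0,0.5],0]
    - [1.5,[0,0,0.5],0]
    - [1.5,[0,0,0],0]
  newtons: 60

```text
t: 22.9
tool_pos: [0.5305, 0.334, 0.008]
tool_rot: [-3.132, -0.199, -0.01]
contact_force: [-5.3, 0.8, 8.5]
opening: 0.023
grip_force: 110.3
```

```bash
python3 - <<'E'
from h import *
plan(530,330,0,7.2)
handle('wrist')
E
```

```text
t 22.9 tcp [530.5 334.    8. ] yaw 7.25 turn 0.05 shift now cm [-0.11  0.39  0.8 ] after turn [-0.1   0.39  0.8 ] F [-5.3  0.8  8.5] op 23.0 grip 110.3
wrist 4738 c [558.  337.5  71.7] axis [-0.982 -0.137  0.13 ] pitch 0.131 yaw -172.0
```

send_rows:
  rows:
    - [1.5,[0,0,0.4],0]
    - [1.5,[0,0,0.4],0]
    - [1.5,[0,0,0.3],0]
    - [1.5,[0,0,0],0]
  newtons: 60

```text
t: 23.45
tool_pos: [0.5304, 0.3338, -0.0034]
tool_rot: [-3.132, -0.198, -0.01]
contact_force: [-5.1, -0.1, 7.9]
opening: 0.0224
grip_force: 110.4
```

```bash
python3 - <<'E'
from h import *
plan(530,330,0,7.2)
handle('wrist')
E
```

```text
t 23.45 tcp [530.4 333.8  -3.4] yaw 7.24 turn 0.04 shift now cm [-0.08  0.37 -0.34] after turn [-0.09  0.37 -0.34] F [-5.1 -0.1  7.9] op 22.4 grip 110.4
wrist 4577 c [555.8 337.1  63.6] axis [-0.99  -0.137  0.023] pitch 0.023 yaw -172.1
```

Nearly level; release, retreat and check.

send_rows:
  rows:
    - [1.5,[0,0,0.2],0]
    - [4,[0,0,-0.3],0]
    - [6,[0,0,0],0]
    - [6,[0,0,0],0]
    - [6,[0,0,0],0]
    - [6,[0,0,-3],0]
    - [6,[0,0,-5],0]
    - [6,[0,0,-5],0]
    - [6,[0,0,0],0]
    - [6,[0,0,0],0]

```text
t: 24.75
tool_pos: [0.5273, 0.3318, 0.1224]
tool_rot: [3.135, 0.198, -0.001]
contact_force: [-0.0, 0.7, -0.5]
opening: 0.0602
grip_force: 0.0
```

```bash
python3 - <<'E'
from h import *
plan(530,330,0,7.2)
a,P=handle('wrist');P*=1000
print([tuple(map(int,P[v,251].round())) for v in range(95,150,10)])
h=cv2.cvtColor(grab("top")["frame"],cv2.COLOR_RGB2HSV)
t=grab("top");W=cloud(t)*1000;h=cv2.cvtColor(t["frame"],cv2.COLOR_RGB2HSV)
m=cv2.inRange(h,(0,120,60),(11,255,255))>0
e=np.array([[.9921,.1253],[-.1253,.9921]]);b=np.dstack([(W[...,:2]-[572.3,62.5])@e.T,W[...,2]])
q=b[m&(b[...,0]>20)&(b[...,0]<190)&(abs(b[...,1])<55)];print("tile",len(q),np.median(q,0).round(1),np.percentile(q,[3,97],axis=0).round(1).tolist())
m=cv2.inRange(h,(0,0,190),(180,45,255))>0;q=W[m&(abs(W[...,0]-517)<80)&(abs(W[...,1]+175)<80)];print("white",np.median(q,0).round(1))
E
```

```text
t 24.75 tcp [527.3 331.8 122.4] yaw 7.23 turn 0.03 shift now cm [ 0.25  0.21 12.24] after turn [ 0.24  0.22 12.24] F [-0.   0.7 -0.5] op 60.2 grip 0.0
wrist 2100 c [539.3 334.2  61.8] axis [-0.991 -0.136  0.001] pitch 0.001 yaw -172.2
[(612, 344, 3), (602, 343, 4), (592, 341, 3), (587, 341, 49), (580, 340, 61), (572, 339, 61)]
tile 740 [115.5  -9.1  39.2] [[78.2, -46.7, 33.0], [153.9, 29.0, 44.2]]
white [ 517.2 -175.6    9.7]
```

```bash
python3 -c "
from station import ctrl
print(ctrl.finish_job())"
```

```text
the job is handed in; nothing more can be done
None
```

The job is handed in with no verdict returned: the blue tile lies flat on the cork, terracotta up and about 115 mm beyond the near edge; the spatula stands level on the bench off the board; the white tile is unmoved. The moves only allow a turn about the vertical tool axis, so I levered the spatula nose-down on the board's edge before the flip, then turned the wrist about 6 degrees each way as the tile rose. I have no measurement that this met the quick-tilt test.

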